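Gather the mould studs in the trough of their lidded case

ROBOT

A 7-joint arm with a two-finger parallel gripper is mounted at the origin on a cart in front of the work surface, level with it; the furniture and walls round the work are solid. World frame = base frame: x ahead of the robot, y to its left, z up, the work surface at z = 0. Lengths are in m, angles in degrees, forces in N, time in s.
With the tool pointing down it reaches from about 0.425 to 0.875 m from the base axis. Payload 8.4 kg.
Tool frame: the origin (TCP) lies on the centre line of the jaws, within the pads' length; the fingertips stand 17 mm ahead of it and the grasp point (between the pads) lies 2 mm behind it; z points along the fingers, y is the line along which they close (so a half turn about z gives the same grasp; the last joint's range is limited). The gripper opens to 87 mm and grips with 3 to 60 N. Pads are 19 mm wide; open, the fingers measure 117 mm over their backs; the gripper's body (75 mm by 190 mm) begins 51 mm behind the grasp point.
Start: joints at [-78.277, 19.091, 2.286, 83.961, -0.768, 76.965, -3.352], TCP at [0.194, 0.62, 0.24] pointing down, gripper open.
Joint ranges: [-147.57, 147.57], [-21.85, 119.76], [-74.77, 79.35], [14.55, 137.4], [-85.83, 265.84], [4.83, 119.75], [-152.11, 152.11]. Speed limits (degrees/s): [127.2, 127.2, 159.86, 159.86, 180, 180, 180].

INTERFACE

Orientations are given as [roll, pitch, yaw] about the fixed x, y, z axes, in that order (R = Rz(yaw) Ry(pitch) Rx(roll)).
In Python, from workcell import env, status, imaging, nets gives the robot as it stands. Calls block until the motion is done:
- env.move_to(position, orientation): joint-space move of the TCP to a pose.
- env.move_l(position, attitude=None, speed=0.15): straight line of the TCP; attitude=None keeps the orientation; speed is the mean speed in m/s.
- env.goto_joints(angles): joint-space move.
- env.command_gripper(opening, grip_force=None): opening from 0.0 (shut) to 1.0 (fully open); grip_force is the grip in N (None keeps the last); returns when the fingers have stopped.
- env.dwell(seconds).
- env.solve_ik(position, orientation): joint angles nearest the present ones, or None.
- status.state(): the state.
- imaging.camera(name): name is "scene" or "top" or "wrist"; returns the picture (400x640x3 uint8, red, green, blue); there is no depth.
- imaging.get_calibration(name): a dict with "fovy" (degrees; the focal length in pixels is half the picture's height over the tangent of half this angle, whatever the lens; pixels are square), "cx", "cy" (the principal point, pixels), "position" and "attitude" of the camera in the world; the wrist camera has in their place "hand_eye" (4x4, takes a point from camera to tool coordinates, whose origin is the TCP and whose axes are the flange's). Camera axes: x right, y up, looking along -z (the intrinsics and any distortion apply to the point x, -y, -z); pixel columns grow to the right and rows downward; lengths in m; the calibration is good to about 2 mm. The wrist camera is an equidistant fisheye: a pixel r from the principal point sees the ray r / f radians off the axis. A picture is of the moment at which its call begins: read the wrist's pose just before it. get_calibration takes no time and is no camera call.
A pose or a line that the arm cannot do raises env.IKError and nothing moves.
- env.close_job(): hands the job in; it is judged then, once.
Trained networks look in the newest picture that a camera, given by its name, has taken for a name from the list of things; names that differ only in an ending like _2 or _b are one class to them, and where a whole thing is asked for, a point or a joint stands for the part that bears it (a point fixed in the world has none). Each returns a list of dicts, best first, with "p" (0 to 1); they miss things now and then, are a little off and sometimes report something else, mostly with a low value. They report only what shows in the picture. A call takes as long as a camera call.
- nets.masks_of(camera, query): "pixels" (400x640 bool, what is visible of it) and "xy" ([column, row] in pixels, amid what is visible of it).
- nets.spot_point(camera, query): "xy" ([column, row] in pixels: a listed point, or the origin of a listed thing).
The state is a dict: "time_s": time; "joint_positions": joint angles; "qd": joint speeds; "effort": joint torques, N m; "position": TCP position; "tcp_rot": TCP orientation; "wrist_force": force on the tool from outside, world axes, zero at the start; "wrist_torque": the same for the moment, N m; "opening": opening from 0.0 (shut) to 1.0 (fully open); "grip_force": force on a finger pad.
Only numpy, scipy, OpenCV 4.12 (cv2) and the standard library are available. Lean on these libraries where they do the work, as an engineer would, in place of code of your own. Each camera call takes 0.05 s, during which the arm holds its last target. There are 200 camera calls.

TASK

The brass mould studs are spread all over the bed of their parts case and are wanted in its trough, ready to be picked out. Keep the loose clear lid on, pick up the case and tilt it so that all five slide into the trough at its end, then set it down level on the green cutting mat; only then lift off the lid with the blue handle and lay it aside flat, handle up, leaving everything else on the worktop where it is.

Things in the scene. Friction and masses are not known exactly. Their poses are not given: they have to be found in the camera images.
- case: grey plastic parts case, open-topped, 140 x 60 mm, 26 mm high without lid, walls and floor 3 mm, about 0.14 kg. Origin: centre of its underside; x along its length, z up. Inside is a black raised bed, 9 mm above the underside, and a trough at the -x end. Closed it is 31 mm high (45 with the lid's handle); fingers across its 60 mm width can span the seam, where lid and case are flush, and hold both
- lid: clear plastic slip lid, loose, about 0.06 kg, on the case at the start: a plate 140 x 60 x 5 mm with a 5 mm deep locating rim below that drops inside the case walls with 1.5 mm play all round, and a bar handle on top. Origin: centre of the rim's underside, 21 mm above the case's underside when on; x along its length, z up; the plate's top is 10 mm above the origin
- lid_handle (a point): middle of the lid's blue bar handle, which is 44 mm long (along the lid's x), 12 mm thick (along its y) and 14 mm high; this point lies 7 mm above the plate's top and 17 mm above the lid's origin
- trough (a point): centre of the white floor of the pick-up trough, the last 32 mm of the case's inside at its -x end, 54 mm wide; its floor is 6 mm below the bed. The point is 51 mm from the case's centre and 3 mm above its underside
- case_front (a point): middle of the case's trough end (-x), at underside height
- case_back (a point): middle of the case's other end (+x), at underside height
- mat: dark green cutting mat with a pale grid, 190 mm along its x, 240 mm along its y, 3 mm thick, fixed on the worktop. Origin: centre of its underside
- stud_1_mid (a point): middle of a loose brass mould stud, a domed button 13 mm across, 10 mm high, 12 g; 5 mm above its flat foot. The five start spread over the bed; they slide at slopes above about 20 degrees, 35 clears them all into the trough, whose 6 mm step keeps them there once level
- stud_2_mid (a point): middle of a loose brass mould stud, a domed button 13 mm across, 10 mm high, 12 g; 5 mm above its flat foot. The five start spread over the bed; they slide at slopes above about 20 degrees, 35 clears them all into the trough, whose 6 mm step keeps them there once level
- stud_3_mid (a point): middle of a loose brass mould stud, a domed button 13 mm across, 10 mm high, 12 g; 5 mm above its flat foot. The five start spread over the bed; they slide at slopes above about 20 degrees, 35 clears them all into the trough, whose 6 mm step keeps them there once level
- stud_4_mid (a point): middle of a loose brass mould stud, a domed button 13 mm across, 10 mm high, 12 g; 5 mm above its flat foot. The five start spread over the bed; they slide at slopes above about 20 degrees, 35 clears them all into the trough, whose 6 mm step keeps them there once level
- stud_5_mid (a point): middle of a loose brass mould stud, a domed button 13 mm across, 10 mm high, 12 g; 5 mm above its flat foot. The five start spread over the bed; they slide at slopes above about 20 degrees, 35 clears them all into the trough, whose 6 mm step keeps them there once level
- plaster_mould: small white hollow plaster mould, 72 x 96 x 61 mm; a bystander, origin at the centre of its underside
- chisel: carving chisel with a wooden handle, 228 mm long; a bystander, origin at the centre of its underside
- clamp: small red G-clamp lying on its side, 124 x 144 mm; a bystander, origin at the centre of its underside
- tape: roll of masking tape, 106 mm across, 25 mm high; a bystander, origin at the centre of its underside
- marker_pen: blue and white marker pen, 135 mm long; a bystander, origin at the centre of its underside
- wedge: wooden wedge, 94 x 58 x 24 mm; a bystander, origin at the centre of its underside

How it is judged:
By the outcome, as a careful person would: the job done as asked, in the order asked, and still so for the second after the job is handed in, with the robot touching nothing.
It also fails if it takes over 69 s, if anything falls off the work surface, if the arm or the gripper's body presses on something with over 40 N, if the wrist force passes 120 N, or if a joint passes its speed limit or range.

## Working session

There is one attempt and no reset: what is moved stays moved. The work goes in short steps, each a Python script; the robot and the scene stay as the last script left them, time stands still between calls to the robot, and variables do not carry over. Pictures are saved under pics/ and viewed, at most 10 in all, crops included, and the job is handed in when it is done.

```bash
ls; mkdir -p pics
cat > h.py <<'E'
import numpy as np, cv2
from scipy.spatial.transform import Rotation as R
from workcell import env, status, imaging, nets
def ray(cam,xy):
    c=imaging.get_calibration(cam); f=200/np.tan(np.radians(c["fovy"]/2))
    u=(xy[0]-c["cx"])/f; v=(xy[1]-c["cy"])/f
    if "hand_eye" in c:
        s=status.state(); H=np.array(c["hand_eye"]); th=np.hypot(u,v); k=np.sin(th)/max(th,1e-9)
        d=np.array([u*k,-v*k,-np.cos(th)]); Rt=R.from_euler('xyz',s["tcp_rot"],degrees=True).as_matrix()
        return np.array(s["position"])+Rt@H[:3,3], Rt@H[:3,:3]@d
    A=c["attitude"]; A=np.array(A)
    M=A if A.shape==(3,3) else R.from_euler('xyz',A,degrees=True).as_matrix()
    return np.array(c["position"]), M@np.array([u,-v,-1])
def at_z(cam,xy,z):
    o,d=ray(cam,xy); return o+d*(z-o[2])/d[2]
def save(cam,name):
    im=imaging.camera(cam); cv2.imwrite(f"pics/{name}.png",im[:,:,::-1]); return im
E
python3 - <<'E'
from h import *
for c in ("scene","top","wrist"): print(c,imaging.get_calibration(c))
print(status.state())
ims=[save(c,c+"0") for c in ("scene","top")]
Z=dict(case=.0,lid=.021,lid_handle=.038,trough=.003,case_front=0,case_back=0,mat=0.003,stud_1_mid=.014,plaster_mould=0,chisel=0,clamp=0,tape=0,marker_pen=0,wedge=0)
for q,z in Z.items():
  for c in ("top","scene"):
    for d in nets.spot_point(c,q)[:6 if 'stud' in q else 1]: print(q,c,round(d["p"],2),np.round(d["xy"],1),np.round(at_z(c,d["xy"],z),4))
E
```

```text
pics
scene {'fovy': 54.38235099164171, 'cx': 315.75628624589035, 'cy': 198.57372797076545, 'position': array([-0.02455738, -0.93204014,  0.88531178]), 'attitude': array([ 51.41562297,  -0.0541006 , -32.17855152])}
top {'fovy': 56.520137248138674, 'cx': 320.5627185983758, 'cy': 197.9285949679403, 'position': array([ 0.36230032, -0.07520775,  1.04096778]), 'attitude': array([ 10.54929643,   0.33907825, -88.31163273])}
wrist {'fovy': 65.70646984690485, 'cx': 319.21272598678405, 'cy': 194.50517159874883, 'hand_eye': array([[ 4.45134940e-04,  9.70368775e-01,  2.41628314e-01,
         6.53324720e-02],
       [ 9.99999898e-01, -4.13645801e-04, -1.81046352e-04,
         1.28412248e-03],
       [-7.57331891e-05,  2.41628370e-01, -9.70368860e-01,
        -1.44302616e-01],
       [ 0.00000000e+00,  0.00000000e+00,  0.00000000e+00,
         1.00000000e+00]])}
{'time_s': 0.0, 'joint_positions': array([-78.27748407,  19.13217584,   2.28545851,  84.01218646,
        -0.76682443,  76.96539247,  -3.34948682]), 'qd': array([ 0.00272063, -0.07704521, -0.0439011 , -0.07679547, -0.03286448,
       -0.028
[... 1217 characters left out ...]
 0.5296 -0.1574  0.003 ]
plaster_mould top 0.83 [279.7 153.7] [0.6835 0.0595 0.    ]
plaster_mould scene 0.72 [333.2 184.4] [0.6698 0.0448 0.    ]
chisel top 0.63 [231.7 143.2] [0.7116 0.2018 0.    ]
chisel scene 0.72 [259.1 182.5] [ 0.4354  0.2063 -0.    ]
clamp top 0.86 [466.5 240.4] [ 0.4473 -0.4725  0.    ]
clamp scene 0.6 [371.7 305.7] [ 0.4475 -0.4682  0.    ]
tape top 0.96 [170.8 165.1] [0.6404 0.3738 0.    ]
tape scene 0.69 [282.6 149.8] [0.6258 0.3692 0.    ]
marker_pen top 0.53 [283.1 249.2] [0.4082 0.0364 0.    ]
marker_pen scene 0.69 [270.3 211.8] [0.393  0.0284 0.    ]
wedge top 0.61 [326.2 156.1] [ 0.68   -0.0761  0.    ]
wedge scene 0.65 [352.5 200.1] [ 0.6753 -0.0717  0.    ]
```

View pics/top0.png

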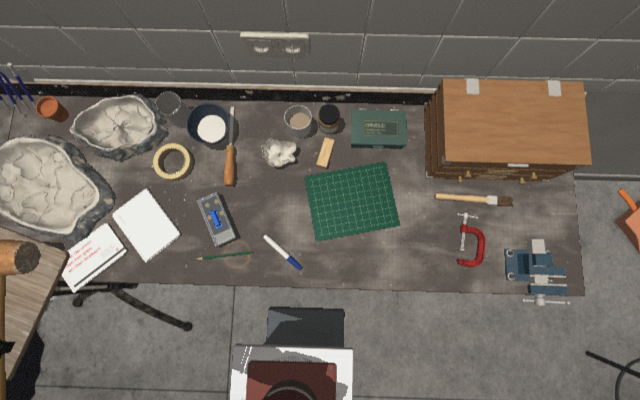

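View pics/scene0.png

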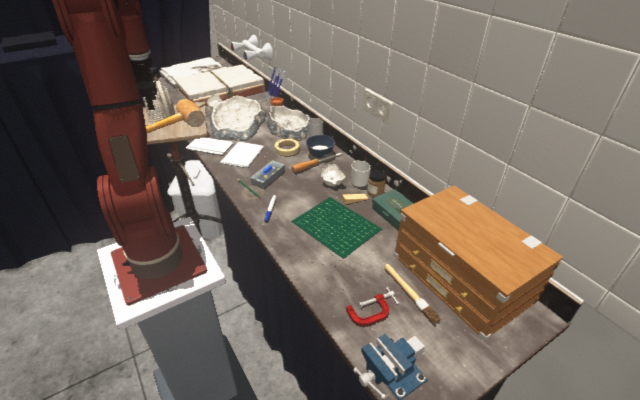

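The top view shows the lidded case with blue handle near (215,218), the mat at (352,200), and clear bench around. The scene view agrees. The trough end isn't certain yet, so I'll take a wrist view.

Run:
```python
from h import *
env.move_to([.483,.222,.22],[180,0,27])
im=save("wrist","w0"); print(status.state()["time_s"],status.state()["position"],status.state()["tcp_rot"])
Z=dict(case=.0,lid=.021,lid_handle=.038,trough=.003,case_front=0,case_back=0,stud_1_mid=.014)
for q,z in Z.items():
    for d in nets.spot_point("wrist",q)[:6]: print(q,round(d["p"],2),np.round(d["xy"],1),np.round(at_z("wrist",d["xy"],z),4))
for q,z in (("lid",.031),("lid_handle",.045),("case",.031)):
    m=nets.masks_of("wrist",q)[0]["pixels"].astype(np.uint8)
    (c,s,a)=cv2.minAreaRect(cv2.findNonZero(m)); b=cv2.boxPoints((c,s,a))
    P=np.array([at_z("wrist",p,z)[:2] for p in b]); e=P[1:]-P[:-1]
    print(q,m.sum(),P.mean(0),[(round(np.linalg.norm(v),4),round(np.degrees(np.arctan2(v[1],v[0])),1)) for v in e])
```

```text
3.3417 [0.4827177  0.22308094 0.21999053] [-1.79997887e+02 -2.12546099e-03  2.71422074e+01]
lid 0.61 [316.7 175.8] [0.484  0.2274 0.021 ]
lid_handle 0.82 [319.  180.2] [0.4837 0.2242 0.038 ]
lid 6666 [0.48500439 0.22288063] [(np.float64(0.0598), np.float64(-62.9)), (np.float64(0.1405), np.float64(-151.9)), (np.float64(0.0649), np.float64(117.0))]
lid_handle 6702 [0.48681662 0.22382569] [(np.float64(0.0572), np.float64(-62.9)), (np.float64(0.1358), np.float64(-151.9)), (np.float64(0.0623), np.float64(117.0))]Traceback (most recent call last):
  File "<stdin>", line 8, in <module>
IndexError: list index out of range
```

View pics/w0.png

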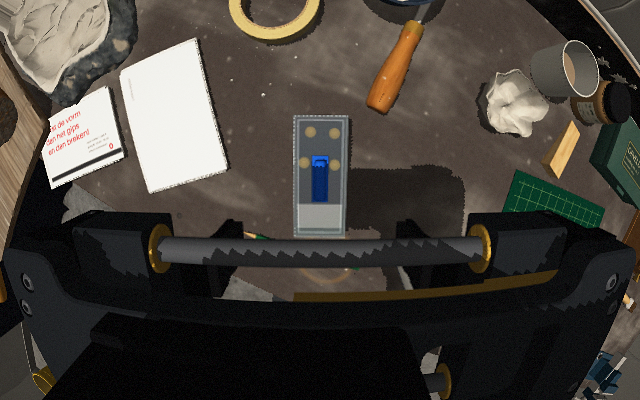

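The wrist view shows the white trough floor at the robot-side end (320,218), four or five studs visible on the bed, and the handle at (319,180). So case yaw is about 27.5°. Next: the mat outline, reach checks, then the grasp.

Run:
```python
from h import *
for c in ("top","scene"):
    imaging.camera(c); m=nets.masks_of(c,"mat")[0]["pixels"].astype(np.uint8)
    P=np.array([at_z(c,p[0],.003)[:2] for p in cv2.findContours(m,0,2)[0][0]],np.float32)
    print(c,cv2.minAreaRect(P))
    for q,z in (("lid",.031),("case",.031)):
        r=nets.masks_of(c,q)
        if r: print(c,q,cv2.minAreaRect(np.array([at_z(c,p[0],z)[:2] for p in max(cv2.findContours(r[0]["pixels"].astype(np.uint8),0,2)[0],key=len)],np.float32)))
for p in ([.484,.223,.2],[.54,-.157,.2],[.54,-.157,.15]):
    for y in (27.5,10,0,-15,-30):
        print(p,y,[(t,None if (q:=env.solve_ik(p,[180,t,y])) is None else np.round(q).tolist()) for t in (0,-25,-42)])
```

```text
top ((0.5517805814743042, -0.15042024850845337), (0.19079436361789703, 0.24020439386367798), 12.30349349975586)
top lid ((0.471199631690979, 0.21449711918830872), (0.10688609629869461, 0.06112045422196388), 26.02703094482422)
scene ((0.5460187196731567, -0.14762142300605774), (0.19671788811683655, 0.24383676052093506), 12.936726570129395)
scene lid ((0.48176395893096924, 0.2182016372680664), (0.13754311203956604, 0.064435213804245), 29.751218795776367)
scene case ((0.4709751009941101, 0.17114992439746857), (0.14949052035808563, 0.07214753329753876), 3.8147964477539062)
[0.484, 0.223, 0.2] 27.5 [(0, [-59.0, 7.0, 32.0, 105.0, -4.0, 69.0, -88.0]), (-25, [-62.0, -13.0, 28.0, 125.0, 13.0, 42.0, -103.0]), (-42, [-34.0, -18.0, 2.0, 137.0, 10.0, 19.0, -102.0])]
[0.484, 0.223, 0.2] 10 [(0, [-60.0, 7.0, 33.0, 105.0, -4.0, 69.0, -105.0]), (-25, [-63.0, -11.0, 23.0, 124.0, 23.0, 46.0, -132.0]), (-42, [-21.0, -15.0, -20.0, 135.0, 37.0, 27.0, -150.0])]
[0.484, 0.223, 0.2] 0 [(0, [-61.0, 7.0, 34.0, 105.0, -4.0, 69.0, -115.0]), (-25, [-64.0, -9.0, 22.0, 122.0, 26.0, 49.0, -146.0]), (-42, None)]
[0.4
[... 1377 characters left out ...]
5.0, -18.0, 66.0, -52.0]), (-25, [-62.0, -17.0, 75.0, 124.0, 10.0, 38.0, -71.0]), (-42, [-36.0, -13.0, 59.0, 135.0, -37.0, 21.0, -23.0])]
[0.54, -0.157, 0.15] 0 [(0, [-37.0, 20.0, 59.0, 105.0, -19.0, 66.0, -62.0]), (-25, [-58.0, -15.0, 69.0, 125.0, 14.0, 36.0, -87.0]), (-42, [-4.0, -8.0, 23.0, 136.0, -42.0, 15.0, -33.0])]
[0.54, -0.157, 0.15] -15 [(0, [-38.0, 20.0, 60.0, 105.0, -19.0, 66.0, -76.0]), (-25, [-53.0, -11.0, 60.0, 126.0, 21.0, 36.0, -110.0]), (-42, [7.0, -8.0, 2.0, 137.0, 24.0, 10.0, -118.0])]
[0.54, -0.157, 0.15] -30 [(0, [-38.0, 21.0, 61.0, 105.0, -20.0, 66.0, -90.0]), (-25, [-50.0, -7.0, 54.0, 125.0, 26.0, 39.0, -133.0]), (-42, [79.0, -12.0, -73.0, 133.0, 29.0, 14.0, -143.0])]
```

Run:
```python
from h import *
a=[180,0,27.6]
env.move_to([.4845,.223,.10],a)
env.move_l([.4845,.223,.021],speed=.08)
s=status.state(); print(s["position"],s["wrist_force"])
env.command_gripper(0.0,50); s=status.state(); print(s["opening"]*87,s["grip_force"],s["position"],s["wrist_force"])
env.move_l([.4845,.223,.15],speed=.1)
s=status.state(); print(s["time_s"],s["opening"]*87,s["grip_force"],s["wrist_force"],s["wrist_torque"])
for x,y0 in ((.62,-.1),(.62,.0),(.6,-.15),(.65,-.15),(.6,.1)):
  for z in (.25,.3):
    for y in (50,27.6,10,-5):
      L=[env.solve_ik([x,y0,z],[180,t,y]) for t in (0,-15,-30,-43)]
      if all(q is not None for q in L):
        q=np.array(L); print((x,y0,z,y),np.abs(np.diff(q,axis=0)).max(1).round(),np.abs(q[0]-status.state()["joint_positions"]).max().round(),q[-1].round())
```

```text
[0.48489169 0.22316374 0.02147026] [-0.56788058  0.86786674  0.6483232 ]
59.853189165598494 49.8527629734599 [0.484527   0.22308691 0.0211169 ] [-0.51120036  0.03348249  1.05971999]
7.9583 59.64574598080451 49.860899189079646 [-0.48128277  0.24816663 -2.52076203] [-0.03812965  0.14735073 -0.03012693]
(0.62, -0.1, 0.25, 50) [15. 26. 86.] 64.0 [ 35.  11.  -9. 104. -46.  62.   8.]
(0.62, -0.1, 0.25, 27.6) [13. 35. 43.] 42.0 [-46.  -5.  67. 118. -42.  42. -13.]
(0.62, -0.1, 0.25, 10) [18. 20. 28.] 25.0 [-32. -11.  43. 123. -18.  26. -53.]
(0.62, -0.1, 0.25, -5) [19. 24. 19.] 24.0 [ -47.  -17.   46.  126.   33.   26. -117.]
(0.62, -0.1, 0.3, 50) [14. 58. 16.] 63.0 [ 25.   8.   2. 101. -47.  67.   5.]
(0.62, -0.1, 0.3, 27.6) [14. 24. 22.] 42.0 [-45. -11.  62. 114. -29.  44. -27.]
(0.62, -0.1, 0.3, 10) [18. 22. 16.] 25.0 [-48. -21.  52. 120.   8.  32. -77.]
(0.62, -0.1, 0.3, -5) [19. 25. 17.] 24.0 [ -49.  -22.   45.  122.   35.   34. -118.]
(0.62, 0.0, 0.25, 50) [11. 26. 84.] 52.0 [ 25.   6.  -9. 110. -48.  55.   2.]
(0.62, 0.0, 0.25, 27.6) [16. 17. 15.] 30.0 [-57. -16.  60. 122. -18.  30. 
[... 1736 characters left out ...]
5. 23.] 30.0 [ -56.  -19.   58.  118.   29.   32. -107.]
(0.6, 0.1, 0.25, 50) [13. 16. 21.] 41.0 [-78. -20.  75. 119. -19.  39. -27.]
(0.6, 0.1, 0.25, 27.6) [17. 18. 16.] 19.0 [-64. -20.  51. 126.   7.  26. -76.]
(0.6, 0.1, 0.25, 10) [18. 17. 16.] 17.0 [ -49.  -15.   29.  127.   30.   25. -121.]
(0.6, 0.1, 0.25, -5) [17. 22. 55.] 17.0 [  -4.   -8.  -20.  124.   35.   30. -145.]
(0.6, 0.1, 0.3, 50) [13. 14. 10.] 40.0 [-62. -13.  61. 115. -29.  46. -23.]
(0.6, 0.1, 0.3, 27.6) [17. 18. 27.] 22.0 [-31. -14.  23. 121. -16.  32. -59.]
(0.6, 0.1, 0.3, 10) [18. 17. 15.] 22.0 [ -52.  -19.   30.  123.   30.   33. -120.]
(0.6, 0.1, 0.3, -5) [17. 21. 18.] 22.0 [ -50.  -14.   21.  122.   43.   41. -148.]
```

Gripped and lifted, and the load of about 2.5 N matches case, lid and studs. Now tilting.

Run:
```python
from h import *
env.move_l([.4845,.223,.25],speed=.15)
p=[.62,0,.30]
env.move_to(p,[180,0,10])
for t in (-15,-30,-42): env.move_to(p,[180,t,10])
env.dwell(0.8); s=status.state(); print(s["time_s"],s["tcp_rot"],s["opening"]*87,s["wrist_torque"])
im=save("wrist","w1")
for t in (-28,-42): env.move_to(p,[180,t,10])
env.dwell(0.4)
for t in (-28,-12,0): env.move_to(p,[180,t,10])
save("wrist","w2"); s=status.state(); print(s["time_s"],s["tcp_rot"],s["opening"]*87,s["wrist_torque"],s["wrist_force"])
a=cv2.imread("pics/w1.png")[60:320,200:440];b=cv2.imread("pics/w2.png")[60:320,200:440]
cv2.imwrite("pics/w12.png",cv2.resize(np.hstack([a,b]),(800,433)))
```

```text
11.8417 [-179.98981137  -42.00352208    9.99511985] 59.799311914615025 [-0.28448266  1.26145408  0.00361635]
14.5167 [ 1.79984213e+02 -1.41634987e-01  9.78042123e+00] 59.38504074642093 [-0.12757872  0.11747128 -0.0199942 ] [-1.19736952 -0.62645866 -3.00424076]
```

View pics/w12.png

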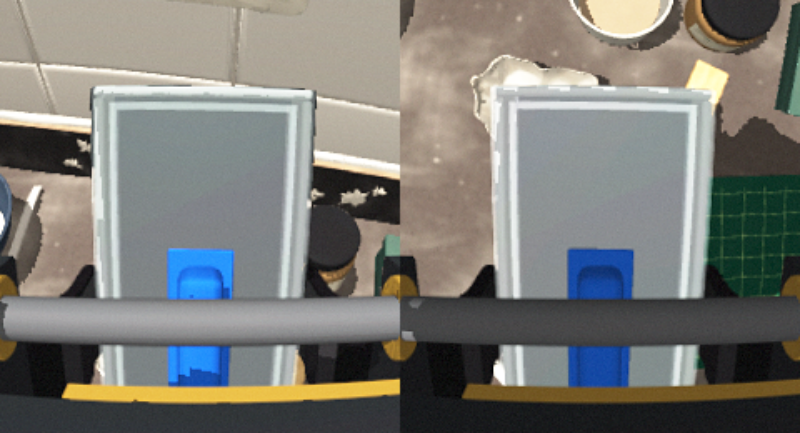

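Both tilted and level views show the handle half of the bed empty, but the trough end is hidden by the gripper. I'll set it down on the mat and inspect before opening.

Run:
```python
from h import *
c=[.549,-.149]; a=[180,0,12.5]
env.move_to(c+[.12],a)
env.move_l(c+[.045],speed=.12)
z=.028
env.move_l(c+[z],speed=.06)
f0=status.state()["wrist_force"][2]
while z>.022:
    z-=.001; env.move_l(c+[z],speed=.03); s=status.state()
    print(round(z,4),s["position"][2].round(4),s["wrist_force"][2].round(2))
    if s["wrist_force"][2]>f0+2: break
env.dwell(.2)
env.command_gripper(0.9)
env.move_l(c+[.10],speed=.12)
env.move_to([.549-.02,-.149-.005,.22],a)
save("wrist","w3"); s=status.state(); print(s["time_s"],s["position"],s["tcp_rot"])
for q,zz in (("lid_handle",.041),("stud_1_mid",.011),("trough",.006)):
    for d in nets.spot_point("wrist",q)[:6]: print(q,round(d["p"],2),np.round(d["xy"],1),np.round(at_z("wrist",d["xy"],zz),4))
for d in nets.masks_of("wrist","lid")[:1]:
    P=np.array([at_z("wrist",p[0],.034)[:2] for p in max(cv2.findContours(d["pixels"].astype(np.uint8),0,2)[0],key=len)],np.float32); print(cv2.minAreaRect(P))
cv2.imwrite("pics/w3c.png",cv2.resize(cv2.imread("pics/w3.png")[60:280,220:420],None,fx=2.7,fy=2.7))
```

```text
0.027 0.0271 -3.37
0.026 0.026 -3.42
0.025 0.0249 -3.2
0.024 0.0241 0.23
19.9417 [ 0.52867512 -0.15331175  0.21908645] [-1.79956379e+02  6.21962388e-02  1.25424571e+01]
lid_handle 0.9 [319.8 163.4] [ 0.5477 -0.1486  0.041 ]
trough 0.73 [317.8 164.3] [ 0.5411 -0.1481  0.006 ]
((0.5485116243362427, -0.14859241247177124), (0.13848420977592468, 0.060499079525470734), 12.249055862426758)
```

View pics/w3c.png

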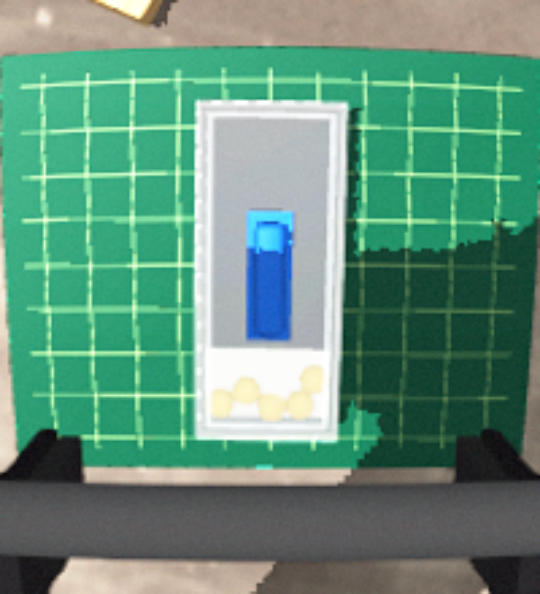

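All five studs lie in the trough (row about 390 of the crop), the bed is empty, and the closed case is level on the mat at (0.5485,-0.1487). Now the lid: it goes to the vacated spot.

Run:
```python
from h import *
c=[.548,-.1488]; a=[180,0,12.3]
env.command_gripper(0.4)
env.move_to(c+[.09],a)
env.move_l(c+[.0535],speed=.05)
s=status.state(); print(s["position"],s["wrist_force"]); 
env.command_gripper(0.0,25); s=status.state(); print(s["opening"]*87,s["grip_force"],s["wrist_force"])
env.move_l(c+[.075],speed=.04)
env.move_l(c+[.16],speed=.12)
save("wrist","w4"); save("top","top4"); s=status.state(); print(s["time_s"],s["opening"]*87,s["grip_force"],s["wrist_force"])
a=cv2.imread("pics/w4.png"); b=cv2.imread("pics/top4.png")[140:260,290:430]
cv2.imwrite("pics/w4c.png",np.hstack([cv2.resize(a[40:340,180:460],(373,400)),cv2.resize(b,(427,400))]))
```

```text
[ 0.54812639 -0.14900543  0.05367927] [ 0.60684467 -0.61846629 -0.27805915]
11.754662910656497 24.982042908668518 [-0.54272799  0.44180859  1.24565403]
24.7917 11.725656634305373 24.981914162635803 [-0.02949539  0.36392441 -0.6515576 ]
```

View pics/w4c.png

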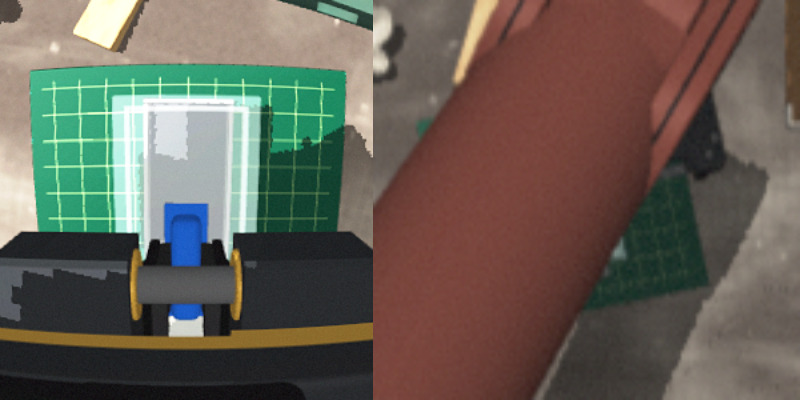

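The lid hangs level in the gripper, clear of the case, which stays on the mat. Laying it at the vacated spot.

Run:
```python
from h import *
c=[.4845,.223]; a=[180,0,27.6]
env.move_to(c+[.16],a)
env.move_l(c+[.045],speed=.12)
z=.034; env.move_l(c+[z],speed=.06); f0=status.state()["wrist_force"][2]
while z>.0275:
    z-=.001; env.move_l(c+[z],speed=.03); s=status.state()
    print(round(z,4),s["wrist_force"][2].round(2))
    if s["wrist_force"][2]>f0+1: break
env.dwell(.2)
env.command_gripper(0.4)
env.move_l(c+[.10],speed=.1)
env.move_to([.35,.40,.30],[180,0,45])
save("top","top5"); save("scene","scene5"); print(status.state()["time_s"])
t=cv2.imread("pics/top5.png")[130:280,160:420]; cv2.imwrite("pics/f5.png",cv2.resize(t,(800,461)))
```

```text
0.033 -0.31
0.032 -0.49
0.031 -0.03
0.03 -0.8
0.029 8.39
31.9167
```

View pics/f5.png

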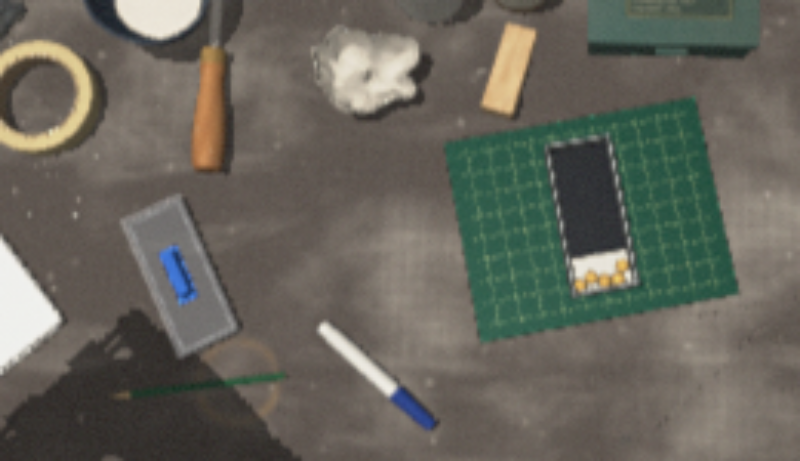

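View pics/scene5.png

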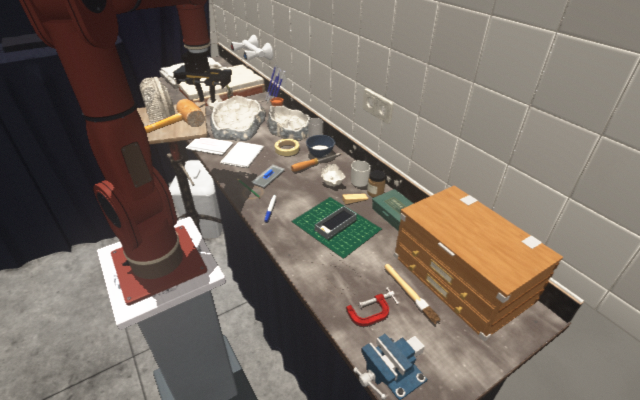

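The open case sits on the mat with all five studs in its trough (600,275 in the crop). The lid lies flat, handle up, at (180,275), and the bystanders haven't moved.

```bash
python3 -c "
from workcell import env
print(env.close_job())"
```

```text
the job is handed in; nothing more can be done
None
```

The job is handed in after about 32 s: all five studs are in the trough, the open case is level on the mat, the lid lies flat and handle up where the case used to be, and nothing else on the worktop appears to have moved.

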